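# Snap the drive board into the welding turntable's control desk

## Task

Fit the green drive board into the open control desk of the welding turntable: pick it up by its finned heat sink and lower it gently, not dropped, over the two brass guide pins with its screw terminals uphill, keeping it parallel to the sloping mounting plate. Press it down evenly until all four white snap standoffs have clicked through and it sits fully home on every one, then let go. Leave the other things on the bench where they are.

Things in the scene. Friction and masses are not known exactly. Their poses are not given: they have to be found in the camera images.
- heatsink (a point): Centre of the silver finned heat sink on the green board: the place to grip it. 44 (x) x 90 (y) x 44 mm high, this point half-way up and 26 mm above the board's underside. Grip it across its 44 mm, within 25 mm of its middle, where the board beside it is bare. Axes are the board's: z up, x to the long edge with two blue-green screw terminals, y along the board.
- board: Origin: middle of the board's underside, axes as heatsink. Board 130 (x) x 190 (y) x 4 mm, about 0.3 kg, lying flat on a blue mat. Its two guide holes, 11 mm wide, are at x 20, y -80 and +80 mm. A capacitor and a relay, up to 22 mm high, stand at |y| 57 to 75, x -23 to -1 mm; terminals, 11 mm high, at x 53 to 64, |y| 42 to 62 mm. The corners inside the snap holes are bare, to press on.
- mount: Fixed frame of the steel plate (200 x 226 mm) in the open blue control desk. z is square to the plate, 28 degrees from vertical, leaning to the desk's low front, which faces away from the robot; x uphill along the plate, y across. Origin: middle of the standoffs, in the plane of their shoulders; plate 14 mm below. Board home: board at the origin, axes alike, terminals uphill, heatsink at z 26 mm.
- standoff (a point): Shoulder of the front right white nylon snap standoff, axes as mount. The four are at x -50 and +50, y -80 and +80 mm of mount. Each has two sprung barbs, 16 mm across, heads up to z 15.5 mm. The board's underside meets them at z about 9 mm and clicks at z 1.5 mm. All four need about 15 N along -z at the board's middle, or some 4 N each if pressed singly nearby.
- pin_right (a point): Pointed tip of the right brass guide pin, at x 20, y -80, z 34 mm of mount. 8 mm thick, straight up to z 26, then tapering.
- pin_left (a point): Pointed tip of the left brass guide pin, at x 20, y 80, z 34 mm of mount; as the right one.
- rim (a point): Middle of the desk's open sloping rim, at z 52 mm of mount, axes as mount; the rim's plane is parallel to the plate. The desk is fixed, 240 deep x 270 mm wide outside, with upright walls 4 mm thick; its front edge is 70 mm, its back edge 198 mm above the bench. Inside there is room for the open gripper round the heat sink.
- hole_front_right (a point): Centre of the board's front right snap hole (12 mm wide), on its underside, at x -50, y -80 mm in the board's frame. It belongs on the standoff at the same x, y of mount; its z there is 0 when fully home, under 1.6 mm once clicked.
- hole_front_left (a point): Centre of the board's front left snap hole (12 mm wide), on its underside, at x -50, y 80 mm in the board's frame. It belongs on the standoff at the same x, y of mount; its z there is 0 when fully home, under 1.6 mm once clicked.
- hole_back_right (a point): Centre of the board's back right snap hole (12 mm wide), on its underside, at x 50, y -80 mm in the board's frame. It belongs on the standoff at the same x, y of mount; its z there is 0 when fully home, under 1.6 mm once clicked.
- hole_back_left (a point): Centre of the board's back left snap hole (12 mm wide), on its underside, at x 50, y 80 mm in the board's frame. It belongs on the standoff at the same x, y of mount; its z there is 0 when fully home, under 1.6 mm once clicked.
- spray_can: Bystander: upright spray can, 62 mm across and 165 mm high, loose; origin at the middle of its foot.
- wire_brush: Bystander: brush, 240 mm long, lying on the bench, loose; origin on the bench under its middle, x along it.
- coupon: Bystander: welded T-joint sample of steel, 100 (x) x 150 (y) x 56 mm high, loose; origin under its middle.
Not all that is in view belongs to the job. Leave any brown, purple or red look-alike of the board alone.

How it is judged:
By the outcome, as a careful person would: the job done as asked, in the order asked, and still so for the second after the job is handed in, with the robot touching nothing.
It also fails if it takes over 51 s, if anything falls off the work surface, if the arm or the gripper's body presses on something with over 40 N, if the wrist force passes 120 N, or if a joint passes its speed limit or range.

## Robot

A 6-joint arm with a two-finger parallel gripper is mounted at the origin on the work surface. World frame = base frame: x ahead of the robot, y to its left, z up, the work surface at z = 0. Lengths are in mm, angles in degrees, forces in N, time in s.
With the tool pointing down it reaches from about 400 to 825 mm from the base axis. Payload 7 kg.
Tool frame: the origin (TCP) lies midway between the tips of the shut fingers; the grasp point (between the pads) lies 19 mm behind it; y points along the fingers, x is the direction in which the jaws open and shut, and the axes are right-handed (so a half turn about y gives the same grasp; the last joint's range is limited). The gripper opens to 85 mm and grips with 20 to 120 N. Pads are 22 mm wide; open, the fingers measure 114 mm over their backs; the gripper's body (76 mm by 85 mm) begins 54 mm behind the grasp point. The pads swing forward as they close: fully open they stand 13 mm farther back than shut.
Start: joints at [-59.467, 20.546, 0.682, 0, -70.136, -16.507], TCP at [163.569, -654.859, 231.302] pointing down, gripper open.
Joint ranges: [-176.03, 176.03], [-82.01, 121.73], [-58.28, 71.71], [-173.87, 95.51], [-174.79, -0.11], [-173.66, 173.66]. Speed limits (degrees/s): [136.94, 136.94, 172.46, 180, 180, 180].

## Interface

Orientations are given as [roll, pitch, yaw] about the fixed x, y, z axes, in that order (R = Rz(yaw) Ry(pitch) Rx(roll)).
In Python, from workcell import * gives the robot as it stands.
- The arm moves only by the shell command python3 -m inch 'ROWS' [FORCE]. ROWS is JSON, one flat list of numbers, 7 for each row, row after row: the shift along the tool's x, y, z in mm, then the turn, a rotation vector about the tool's x, y, z in rad, then the opening, from 0 (shut) to 1 (fully open). A call has 1 to 20 rows; each row shifts and turns the commanded pose from where the row before left it, along the tool's axes as they then stand; what a row does not reach is not made up. A row lasts 1/8 s, in which the tool goes at most 62.5 mm and 10.7 degrees, less where a joint would pass 70% of its speed; a pose out of reach is approached as far as the arm can. A call is refused whole if a number of a shift passes 62.5 or a number of a turn 0.188, either way. A call with a gripper value outside its range is refused whole. The fingers move at their own pace and stop on an object; FORCE is the grip in N (left out, the last holds). Time passes only in rows, so rows that do not move let the fingers close. It gives the time, the measured TCP pose, the force and the opening at its end, in the units of the state.
- state(): the state, without advancing time (a new reading comes with each control period).
- capture(name): name is "scene" or "top"; returns a dict with "img" (400x640x3 uint8, red, green, blue), "z_map" (400x640 float32, mm along the optical axis (not along the pixel's ray), 0 where there is no reading), "fx", "fy", "cx", "cy" (pixels), "world_to_cam" (4x4, takes a point from world to camera coordinates). Camera axes: x right, y up, looking along -z (the intrinsics and any distortion apply to the point x, -y, -z); pixel columns grow to the right and rows downward; lengths in mm; the calibration is good to about 2 mm. A picture is of the moment at which its call begins.
- job_done(): hands the job in, once; it reports no verdict.
The state is a dict: "time": time; "q": joint angles; "qd": joint speeds; "tau": joint torques, N m; "position": TCP position; "orientation": TCP orientation; "force": force on the tool from outside, world axes, zero at the start; "moment": the same for the moment, N m; "width": finger opening in mm.
Only numpy, scipy, OpenCV 4.12 (cv2) and the standard library are available. Lean on these libraries where they do the work, as an engineer would, in place of code of your own. Each camera call takes 0.05 s, during which the arm holds its last target. There are 200 camera calls.

## Working session

There is one attempt and no reset: what is moved stays moved. The work goes in short steps, Python scripts to look and compute and a shell command to move; the robot and the scene stay as the last step left them, time stands still between calls to the robot, and variables do not carry over. Pictures are saved under pics/ and viewed, about 8 in all and at most 12, crops included, and the job is handed in when it is done.

```bash
mkdir -p pics; ls; python3 - <<'E'
from workcell import *
import cv2,numpy as np
s=state();print({k:np.round(v,2) for k,v in s.items()})
for n in("scene","top"):
    c=capture(n);np.savez(f"{n}0.npz",**c);cv2.imwrite(f"pics/{n}0.png",c["img"][...,::-1])
    print(n,c["fx"],c["fy"],c["cx"],c["cy"],[k for k in c],np.round(c["world_to_cam"],3).tolist(), (c["z_map"]>0).mean())
E
```

```text
pics
{'time': np.float64(0.0), 'q': array([-5.947e+01,  2.059e+01,  6.300e-01, -2.000e-02, -7.014e+01,
       -1.651e+01]), 'qd': array([ 0.05,  0.02, -0.07, -0.02, -0.02,  0.05]), 'tau': array([-0.000e+00, -5.833e+01,  2.934e+01,  6.940e+00, -1.000e-02,
        0.000e+00]), 'position': array([ 163.46, -654.42,  230.38]), 'orientation': array([-8.9990e+01, -9.0000e-02,  1.0402e+02]), 'force': array([ 0.27,  0.15, -0.49]), 'moment': array([-0.06,  0.02,  0.03]), 'width': np.float64(85.02)}
scene 458.2570376178087 458.2570376178087 326.25346935467434 191.91749328670576 ['img', 'z_map', 'fx', 'fy', 'cx', 'cy', 'world_to_cam'] [[0.039, 0.999, -0.012, -82.161], [-0.773, 0.038, 0.633, 328.622], [0.633, -0.015, 0.774, -2099.412], [0.0, 0.0, 0.0, 1.0]] 0.9882265625
top 417.17163283041435 417.17163283041435 321.20402734570587 200.3697470922046 ['img', 'z_map', 'fx', 'fy', 'cx', 'cy', 'world_to_cam'] [[-0.009, -1.0, 0.004, 74.123], [0.997, -0.009, 0.072, -499.847], [-0.072, 0.004, 0.997, -1878.089], [0.0, 0.0, 0.0, 1.0]] 0.99594140625
```

View pics/scene0.png

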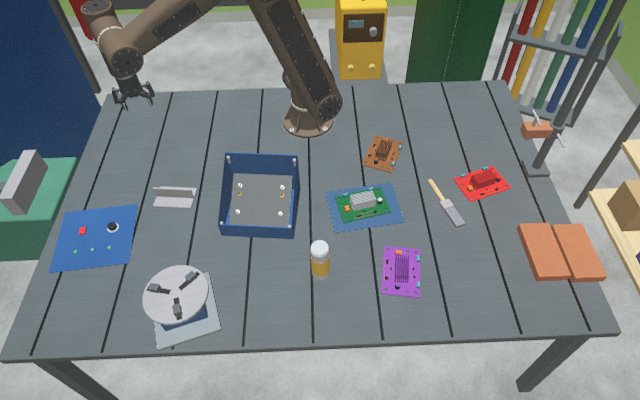

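View pics/top0.png

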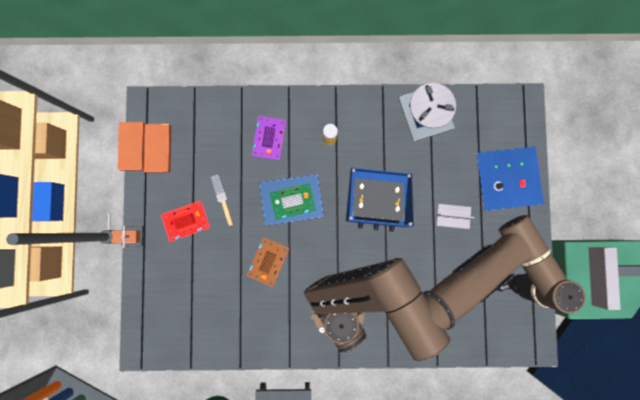

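The scene view shows the desk at (260,195), the green board on its blue mat at (363,203), and the look-alikes in brown, red and purple. In the top view the desk is at (381,198) and the board at (292,200). Next I'll zoom in on both.

```bash
cat > h.py <<'E'
import numpy as np,cv2
from scipy.spatial.transform import Rotation as R
def ray(c,u,v):
    T=np.array(c["world_to_cam"],float); o=-T[:3,:3].T@T[:3,3]
    d=np.array([(u-float(c["cx"]))/float(c["fx"]),-(v-float(c["cy"]))/float(c["fy"]),-1.])
    return o,T[:3,:3].T@d
def onz(c,u,v,z):
    o,d=ray(c,u,v); return o+d*(z-o[2])/d[2]
def cloud(c):
    z=np.array(c["z_map"],float); v,u=np.mgrid[:400,:640]
    T=np.array(c["world_to_cam"],float)
    p=np.stack([(u-c["cx"])/c["fx"]*z,-(v-c["cy"])/c["fy"]*z,-z],-1)
    return (p-T[:3,3])@T[:3,:3]
def proj(c,P):
    T=np.array(c["world_to_cam"],float); q=T[:3,:3]@P+T[:3,3]
    return np.array([c["cx"]+c["fx"]*q[0]/-q[2],c["cy"]-c["fy"]*q[1]/-q[2]])
E
python3 - <<'E'
from h import *
s=cv2.imread("pics/scene0.png");t=cv2.imread("pics/top0.png")
a=cv2.resize(s[145:245,210:410],None,fx=4,fy=4,interpolation=cv2.INTER_CUBIC)
b=cv2.resize(t[160:235,255:421],(800,361),interpolation=cv2.INTER_CUBIC)[:, :]
b=cv2.resize(t[165:235,255:420],None,fx=4.8,fy=4.8,interpolation=cv2.INTER_CUBIC)
cv2.imwrite("pics/crop_s.png",a);cv2.imwrite("pics/crop_t.png",b)
for n in("scene","top"):
    c=dict(np.load(n+"0.npz"));P=cloud(c);hsv=cv2.cvtColor(c["img"],cv2.COLOR_RGB2HSV)
    m=((hsv[...,0]>50)&(hsv[...,0]<80)&(hsv[...,1]>110)).astype(np.uint8)
    w=(abs(P[...,0]-500)<180)&(abs(P[...,1]-120)<200)&(P[...,2]<60)
    m&=w
    k=cv2.connectedComponentsWithStats(m)[2];print(n,k[k[:,4]>20].tolist())
    ys,xs=np.nonzero(m);h=cv2.convexHull(np.c_[xs,ys].astype(np.float32));print("board rect",cv2.minAreaRect(h),np.round(np.median(P[m>0],0),1))
    # heatsink: high points within board area
    b=np.median(P[m>0],0);q=(np.linalg.norm(P[...,:2]-b[:2],axis=-1)<110)
    hp=P[q&(P[...,2]>b[2]+30)];print("sink",len(hp),hp.mean(0).round(1),hp.max(0).round(1), hp.min(0).round(1))
E
```

```text
scene [[0, 0, 640, 400, 255396], [335, 187, 56, 36, 560]]
board rect ((362.4312744140625, 204.1974639892578), (26.816152572631836, 50.7512321472168), 77.19573211669922) [522.5 187.2   8.4]
sink 272 [503.6 202.3  49.8] [535.5 249.2  60. ] [469.7 154.3  38.6]
top [[0, 0, 640, 400, 255382], [270, 184, 45, 35, 610]]
board rect ((292.1620178222656, 201.0804901123047), (27.28489875793457, 40.394622802734375), 76.60750579833984) [490.  203.3   5.6]
sink 120 [498.2 201.6  47. ] [527.6 249.2  58.4] [469.7 155.4  36.3]
```

View pics/crop_s.png

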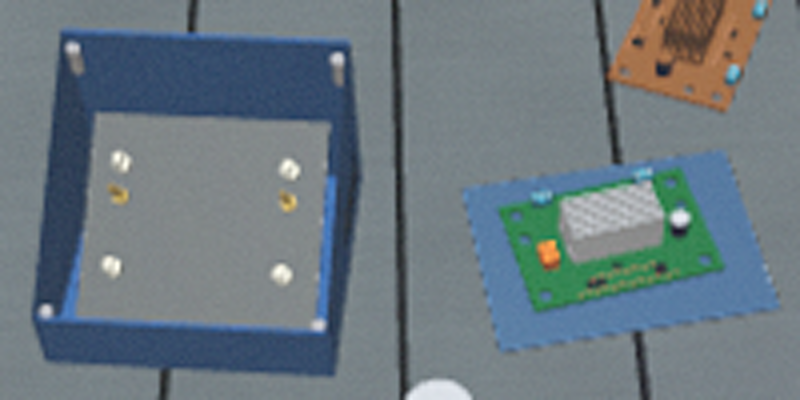

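View pics/crop_t.png

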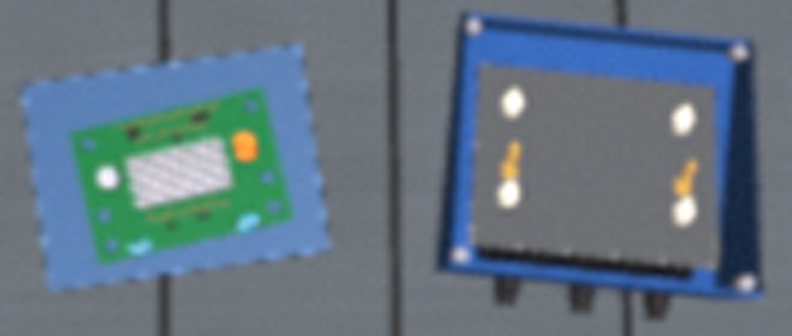

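The scene crop shows the terminals at the board's robot-side edge. The white standoffs are at crop (120,160), (289,169), (111,266), (281,273), and the brass pins at (118,195) and (288,202). In the top crop the terminals are at (140,247) and (247,222). Now I'll fit both poses from two views.

```bash
cat > meas.py <<'E'
from h import *
from scipy.optimize import least_squares
def blobs(m,w,mn=3):
    n,l,k,ce=cv2.connectedComponentsWithStats((m&w).astype(np.uint8)); return [(ce[i].round(2).tolist(),int(k[i,4])) for i in range(1,n) if k[i,4]>=mn]
cs={n:dict(np.load(n+"0.npz")) for n in("scene","top")}
for n,c in cs.items():
    P=cloud(c);hsv=cv2.cvtColor(c["img"],cv2.COLOR_RGB2HSV);H,S,V=[hsv[...,i].astype(int) for i in range(3)]
    desk=(abs(P[...,0]-490)<110)&(abs(P[...,1]+165)<130) if 0 else np.zeros((400,640),bool)
    if n=="scene": desk[180:220,228:292]=1
    else: desk[180:217,355:405]=1
    print(n,"white",blobs((V>175)&(S<60),desk),"brass",blobs((H>10)&(H<32)&(S>90),desk))
    g=(H>50)&(H<80)&(S>110)&(abs(P[...,0]-500)<130)&(abs(P[...,1]-200)<130)
    g=cv2.morphologyEx(g.astype(np.uint8),cv2.MORPH_OPEN,np.ones((2,2)))
    ys,xs=np.nonzero(g)
    W=np.array([onz(c,u,v,7)[:2] for u,v in zip(xs,ys)],np.float32)
    r=cv2.minAreaRect(W);print("board@z7",np.round(r[0],1),np.round(r[1],1),round(r[2],2))
    b=np.array(r[0]);near=np.linalg.norm(P[...,:2]-b,axis=-1)<60
    tl=(S<55)&(V>120)&near&(P[...,2]>42) 
    p=P[tl];print("sink top z",np.percentile(p[:,2],[50,90]).round(1),"rect",cv2.minAreaRect(p[:,:2].astype(np.float32)))
    te=blobs((H>84)&(H<100)&(S>60)&(V>130),np.linalg.norm(P[...,:2]-b,axis=-1)<100,3)
    print("term",[(onz(c,*x[0],15)[:2].round(1).tolist(),x[1]) for x in te])
    m=np.linalg.norm(P[...,:2]-b,axis=-1)<115; mat=m&(H>100)&(H<115)&(S>80)
    print("mat z",np.median(P[mat][:,2]), "board z",np.median(P[g>0][:,2]))
E
python3 meas.py
```

```text
scene white [([239.94, 184.71], 17), ([282.05, 186.9], 20), ([237.53, 210.88], 17), ([280.05, 212.9], 20)] brass [([239.36, 193.36], 11), ([281.62, 195.08], 13)]
board@z7 [507.1 205.3] [127.  187.7] 12.65
sink top z [50.5 54.8] rect ((501.7637023925781, 202.4895782470703), (51.922645568847656, 90.95643615722656), 12.328311920166016)
term [([431.7, 240.2], 12), ([454.1, 137.6], 14), ([506.9, 116.9], 3)]
mat z 4.382507213840431 board z 8.332133197174114
top white [([361.45, 185.75], 20), ([396.88, 189.33], 24), ([360.67, 204.81], 21), ([397.14, 208.55], 22)] brass [([360.95, 198.45], 20), ([397.1, 202.2], 20)]
board@z7 [494.3 197.7] [124.3 184.1] 12.91
sink top z [48.6 55.3] rect ((498.8980712890625, 201.8268280029297), (44.47349548339844, 88.77669525146484), 12.68750286102295)
term [([571.9, 170.5], 3), ([576.3, 152.2], 3), ([563.0, 211.6], 3), ([564.2, 134.9], 5), ([558.6, 229.8], 3), ([549.8, 270.9], 3), ([509.5, 107.1], 12), ([528.6, 287.6], 3), ([495.9, 119.7], 4), ([476.9, 293.7], 3), ([468.6, 113.0], 4), ([459.7, 276.6], 4), ([452.0, 139.6], 17), ([452.6, 112.0], 3), ([434.0, 266.5], 5), ([429.2, 238.2], 18), ([435.1, 189.3], 3), ([430.7, 207.5], 3)]
mat z 1.8713252901565165 board z 5.400497770291841
```

```bash
cat > mount.py <<'E'
from h import *
from scipy.optimize import least_squares
cs={n:dict(np.load(n+"0.npz")) for n in("scene","top")}
def Rm(yaw): # mount x uphill at heading yaw; z leans to -uphill
    return R.from_euler('ZY',[yaw,-28],degrees=True).as_matrix()
print(Rm(180).round(2).tolist())
W={"scene":[(239.94,184.71),(282.05,186.9),(237.53,210.88),(280.05,212.9)],"top":[(396.88,208.55),(360.67,204.81),(397.14-.26,189.33),(361.45,185.75)]}
B={"scene":[(239.36,193.36),(281.62,195.08)],"top":[(397.1,202.2),(360.95,198.45)]}
W["top"][0]=(397.14,208.55);W["top"][2]=(396.88,189.33)
# order: robot-side -Y, robot-side +Y, far -Y, far +Y ; mount x=+50 robot side; mount y ~ -world Y
loc=[(50,80),(50,-80),(-50,80),(-50,-80)]
def res(p,names,zo=9.):
    M=Rm(p[3]);r=[]
    for n in names:
        for (x,y),uv in zip(loc,W[n]): r+=list(proj(cs[n],p[:3]+M@[x,y,zo])-uv)
    return np.array(r)
for names in(["scene","top"],):
    s=least_squares(res,[500,-165,100,180],args=(names,));print(names,s.x.round(2),s.fun.round(2))
p=s.x;M=Rm(p[3])
for n in cs:
    for y,uv in zip((80,-80),B[n]): print(n,"pin",[ (proj(cs[n],p[:3]+M@[20,y,z])-uv).round(2).tolist() for z in(0,10,20)])
for n in cs:
    P=(cloud(cs[n])-p[:3])@M
    q=(abs(P[...,0])<35)&(abs(P[...,1])<65)&(abs(P[...,2]+14)<15);print(n,"plate z",np.median(P[q][:,2]).round(2),q.sum(),"slopes",np.linalg.lstsq(np.c_[P[q][:,:2],np.ones(q.sum())],P[q][:,2],rcond=None)[0].round(3))
    q=(abs(P[...,2]-52)<8)&(abs(P[...,0])<150)&(abs(P[...,1])<150);h=P[q];print("rim",np.percentile(h[:,:2],[1,99],0).round(0).tolist(),np.median(h[:,2]))
E
python3 mount.py
```

```text
[[-0.88, -0.0, 0.47], [0.0, -1.0, -0.0], [0.47, 0.0, 0.88]]
['scene', 'top'] [ 505.13 -185.3    65.37  173.71] [ 0.12  0.05  0.03 -0.18  0.04  0.02  0.01  0.11  0.09 -0.1  -0.03 -0.06
  0.14  0.09  0.02  0.07]
scene pin [[0.5, -0.35], [-0.1, -0.87], [-0.72, -1.39]]
scene pin [[0.19, -0.08], [-0.18, -0.58], [-0.55, -1.1]]
top pin [[-0.35, 1.5], [0.11, 0.31], [0.58, -0.9]]
top pin [[-0.32, 1.59], [-0.02, 0.38], [0.28, -0.84]]
scene plate z -2.71 433 slopes [-0.000e+00 -1.000e-03 -3.197e+00]
rim [[-122.0, -136.0], [150.0, 134.0]] 52.21057583905307
top plate z -4.19 358 slopes [-3.000e-03  5.000e-03 -4.708e+00]
rim [[-113.0, -135.0], [149.0, 136.0]] 54.72638027143566
```

```bash
sed -i '/^for names/,$d' mount.py; cat >> mount.py <<'E'
pl={}
p0=np.array([505.13,-185.3,65.37]);M0=Rm(173.71)
for n in cs:
    C=cloud(cs[n]);P=(C-p0)@M0;q=(abs(P[...,0])<35)&(abs(P[...,1])<65)&(abs(P[...,2]+3.5)<8);pl[n]=C[q].mean(0)
def f(a):
    M=Rm(a[3]);r=[]
    for n,zo in zip(("scene","top"),a[4:]):
        for (x,y),uv in zip(loc,W[n]): r+=list((proj(cs[n],a[:3]+M@[x,y,zo])-uv)/.15)
        r.append(((pl[n]-a[:3])@M[:,2]+14)/1.5)
    return np.array(r+[(a[4]-7)/6,(a[5]-3)/6])
s=least_squares(f,[500,-185,72,174,5,5]);a=s.x;print(a.round(2),s.fun.round(1))
J=np.linalg.inv(s.jac.T@s.jac);print("sd",np.sqrt(np.diag(J)).round(2))
p=a[:3];M=Rm(a[3])
for n in cs:
    for y,uv in zip((80,-80),B[n]): print(n,"pin",[ (proj(cs[n],p+M@[20,y,z])-uv).round(2).tolist() for z in(0,10,20)])
    C=cloud(cs[n]);P=(C-p)@M
    for nm,sel in(("left/right",(abs(abs(P[...,1])-133)<4)&(abs(P[...,0]-30)<90)&(P[...,2]>35)),):
        print(n,nm,np.percentile(P[sel][:,2],[50,90]).round(1))
    im=cs[n]["img"][...,::-1].copy();im=cv2.resize(im,None,fx=4,fy=4,interpolation=cv2.INTER_CUBIC)
    def mk(l,c): u=(proj(cs[n],p+M@np.array(l,float))+.5)*4-.5;cv2.circle(im,tuple(int(round(v)) for v in u),2,c,-1)
    for y in(-80,80):
        mk((20,y,34),(0,0,255));mk((20,y,-14),(255,0,255))
        for x in(-50,50): mk((x,y,0),(0,255,0));mk((x,y,15),(255,255,0))
    for x in(-100,100):
        for y in(-113,113): mk((x,y,-14),(0,255,255))
    k=(slice(580,980),slice(860,1240)) if n=="scene" else (slice(640,940),slice(1360,1700))
    cv2.imwrite(f"pics/ov_{n}.png",im[k])
A=cv2.imread("pics/ov_scene.png");D=cv2.imread("pics/ov_top.png");o=np.zeros((400,730,3),np.uint8);o[:,:380]=A;o[:300,385:725]=D;cv2.imwrite("pics/ov.png",o)
E
python3 mount.py
```

```text
[[-0.88, -0.0, 0.47], [0.0, -1.0, -0.0], [0.47, 0.0, 0.88]]
[ 5.1048e+02 -1.8569e+02  7.4790e+01  1.7371e+02  1.3000e-01 -2.3100e+00] [ 0.3  0.2  0.  -1.3 -0.3  0.2 -0.2  0.8  1.   0.2 -0.7 -0.6 -0.5  0.5
  0.6 -0.2  0.5 -0.4 -1.1 -0.9]
sd [0.59 0.27 0.92 0.15 1.91 1.28]
scene pin [[-0.11, -0.83], [-0.73, -1.35], [-1.35, -1.88]]
scene pin [[-0.17, -0.54], [-0.54, -1.05], [-0.92, -1.57]]
scene left/right [50.7 56.7]
top pin [[0.11, 0.14], [0.58, -1.06], [1.05, -2.28]]
top pin [[-0.04, 0.21], [0.26, -1.01], [0.56, -2.24]]
top left/right [48.8 55.3]
```

View pics/ov.png

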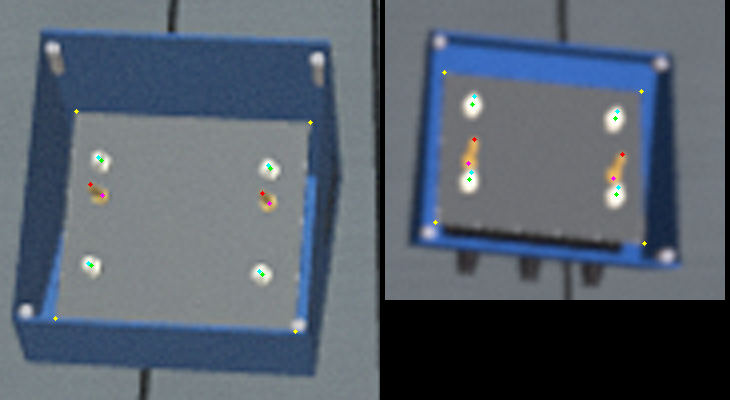

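The overlay shows the fit agreeing with the standoffs, pins and plate corners to about half a pixel (about 2 mm). The scene camera is biased slightly against the top one. First I'll go high over the desk and turn, then on to the board.

```bash
python3 -m inch '[27,-8.2,-43.9,0,0,0,1, 27,-8.2,-43.9,0,0,0,1, 27,-8.2,-43.9,0,0,0,1, 27,-8.2,-43.9,0,0,0,1, 27,-8.2,-43.9,0,0,0,1, 27,-8.2,-43.9,0,0,0,1, 27,-8.2,-43.9,0,0,0,1, 27,-8.2,-43.9,0,0,0,1, 27,-8.2,-43.9,0,0,0,1, 27,-8.2,-43.9,0,0,0,1, 27,-8.2,-43.9,0,0,0,1, 0,0,0,0,-0.172,0,1, 0,0,0,0,-0.172,0,1, 0,0,0,0,-0.172,0,1, 0,0,0,0,-0.172,0,1, 0,0,0,0,-0.172,0,1, 0,0,0,0,-0.172,0,1, 0,0,0,0,-0.172,0,1, 0,0,0,0,-0.172,0,1, 0,0,0,0,-0.172,0,1]'
cat > to.py <<'E'
import sys
from h import *
from workcell import state
# usage: to.py x y z heading tilt  -> tool-frame shift and rotvec from the measured pose
x,y,z,hd,t=map(float,sys.argv[1:6])
def Rt(hd,t): # tool x along heading (tilted uphill by t), tool y = -mount z
    M=R.from_euler('ZY',[hd,-t],degrees=True).as_matrix()
    return np.c_[M[:,0],-M[:,2],M[:,1]]
s=state();A=R.from_euler('xyz',s["orientation"],degrees=True)
print("t",round(float(s["time"]),2),"shift",A.inv().apply(np.array([x,y,z])-s["position"]).round(1),"rot",(A.inv()*R.from_matrix(Rt(hd,t))).as_rotvec().round(4),"pos",np.round(s["position"],1),"F",np.round(s["force"],1),"M",np.round(s["moment"],2),"w",round(float(s["width"]),1))
E
python3 to.py 500 202 130 192.6 0
```

```text
time: 2.6
position: [559.9, -249.6, 321.0]
orientation: [-90.0, -0.0, -167.0]
force: [-0.4, 1.3, -0.6]
width: 85.4
t 2.6 shift [ -43.7  191.2 -453.3] rot [0.0005 0.0077 0.0008] pos [ 559.9 -249.6  321. ] F [-0.4  1.3 -0.6] M [ 0.05  0.05 -0.03] w 85.4
```

```bash
python3 -m inch '[-3.6,0,-37.8,0,0.008,0,1, -3.6,0,-37.8,0,0,0,1, -3.6,0,-37.8,0,0,0,1, -3.6,0,-37.8,0,0,0,1, -3.6,24,-37.8,0,0,0,1, -3.6,24,-37.8,0,0,0,1, -3.6,24,-37.8,0,0,0,1, -3.6,24,-37.8,0,0,0,1, -3.6,24,-37.8,0,0,0,1, -3.6,24,-37.8,0,0,0,1, -3.6,24,-37.8,0,0,0,1, -3.6,24,-37.8,0,0,0,1, 0,0,0,0,0,0,1]'
python3 to.py 500 202 12 192.6 0
python3 - <<'E'
from h import *
from workcell import *
o=[]
for n,(u,v) in (("scene",(315,120)),("top",(245,150))):
    c=capture(n);np.savez(n+"1.npz",**c);o.append(cv2.resize(c["img"][v:v+110,u:u+95,::-1],None,fx=4,fy=4,interpolation=cv2.INTER_CUBIC))
cv2.imwrite("pics/above.png",np.hstack(o))
E
```

```text
time: 4.22
position: [504.3, 204.0, 127.2]
orientation: [-89.9, -0.2, -167.6]
force: [-0.3, -0.4, -0.2]
width: 85.2
t 4.22 shift [  4.2 115.2   0.8] rot [-0.0016 -0.0035  0.0036] pos [504.3 204.  127.2] F [-0.3 -0.4 -0.2] M [-0.03  0.01  0.02] w 85.2
```

View pics/above.png

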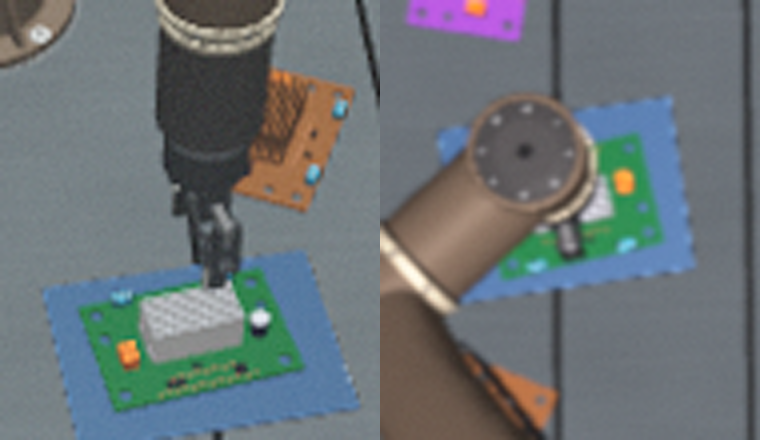

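The gripper is above the heat sink, at about (190,320) in the left half, with the jaws straddling it. I'll descend and grip.

```bash
python3 -m inch '[4.2,21,0.8,0,-0.003,0,1, 0,21,0,0,0,0,1, 0,21,0,0,0,0,1, 0,21,0,0,0,0,1, 0,21,0,0,0,0,1, 0,8,0,0,0,0,1, 0,2,0,0,0,0,1, 0,0,0,0,0,0,1]'
python3 to.py 500 202 12 192.6 0
python3 -m inch '[0,0,0,0,0,0,0.7, 0,0,0,0,0,0,0.6, 0,0,0,0,0,0,0.5, 0,0,0,0,0,0,0.4, 0,0,0,0,0,0,0, 0,0,0,0,0,0,0, 0,0,0,0,0,0,0]' 50
python3 to.py 500 202 12 192.6 0
```

```text
time: 5.32
position: [502.2, 201.1, 15.3]
orientation: [-90.0, 0.1, -167.6]
force: [0.0, -0.4, -0.2]
width: 85.3
t 5.33 shift [ 2.   3.3 -1.3] rot [ 0.0005 -0.003  -0.001 ] pos [502.2 201.1  15.3] F [ 0.  -0.4 -0.2] M [ 0.05  0.01 -0.04] w 85.3
time: 6.2
position: [502.0, 201.2, 15.0]
orientation: [-90.0, 0.0, -167.5]
force: [-1.1, -0.2, 5.6]
width: 43.1
t 6.2 shift [ 1.7  3.  -1.2] rot [ 0.0002 -0.0024 -0.0006] pos [502.  201.2  15. ] F [-1.1 -0.2  5.6] M [-0.05  0.49  0.1 ] w 43.1
```

```bash
cat > tm.py <<'E'
import sys,subprocess
from h import *
# tm.py x y z: TCP to mount-frame point
p=np.array([510.5,-185.7,74.8]);M=R.from_euler('ZY',[173.7,-28],degrees=True).as_matrix()
q=p+M@np.array(list(map(float,sys.argv[1:4])))
from workcell import state
print("mount-frame TCP now",((np.array(state()["position"])-p)@M).round(1))
sys.stdout.flush();subprocess.run(["python3","to.py",*map(str,q),"173.7","28"])
E
python3 -m inch '[0,-3,0,0,0,0,0, 0,-8,0,0,0,0,0, 0,-20,0,0,0,0,0, 0,-28,0,0,0,0,0, 0,-28,0,0,0,0,0, 0,-28,0,0,0,0,0, 0,-28,0,0,0,0,0, 0,-25,0,0,0,0,0, 0,-8,0,0,0,0,0, 0,0,0,0,0,0,0, 0,0,0,0,0,0,0]' 60
python3 tm.py 0 0 130
```

```text
time: 7.58
position: [501.1, 200.6, 189.2]
orientation: [-90.0, -0.1, -167.6]
force: [0.5, -0.9, -3.6]
width: 43.3
mount-frame TCP now [  99.4 -383.    76.7]
t 7.58 shift [ 16.1  -0.  398.9] rot [-0.0808  0.3199 -0.4824] pos [501.1 200.6 189.2] F [ 0.5 -0.9 -3.6] M [-0.04 -0.02 -0.04] w 43.3
```

```bash
python3 -m inch '[0,-4,0,-0.0135,0.0533,-0.0804,0, 0,-4,0,-0.0135,0.0533,-0.0804,0, 0,-4,0,-0.0135,0.0533,-0.0804,0, 0,-4,0,-0.0135,0.0533,-0.0804,0, 0,-4,0,-0.0135,0.0533,-0.0804,0, 0,-4,0,-0.0135,0.0533,-0.0804,0]'
python3 tm.py 0 0 130
```

```text
time: 8.32
position: [506.6, 200.9, 212.6]
orientation: [-90.0, -28.1, 173.6]
force: [0.3, 0.1, -4.2]
width: 43.3
mount-frame TCP now [ 105.5 -383.8   99.9]
t 8.32 shift [-105.9  -30.6  383.7] rot [ 0.0008 -0.0012  0.002 ] pos [506.6 200.9 212.6] F [ 0.3  0.1 -4.2] M [-0.24 -2.16  0.04] w 43.3
```

```bash
python3 -m inch '[-3.3,-0.9,12,0,0,0,0, -6.6,-1.9,24,0,0,0,0, -9.4,-2.7,34,0,0,0,0, -9.4,-2.7,34,0,0,0,0, -9.4,-2.7,34,0,0,0,0, -9.4,-2.7,34,0,0,0,0, -9.4,-2.7,34,0,0,0,0, -9.4,-2.7,34,0,0,0,0, -9.4,-2.7,34,0,0,0,0, -9.4,-2.7,34,0,0,0,0, -9.4,-2.7,34,0,0,0,0, -6.6,-1.9,24,0,0,0,0, -3.3,-0.9,12,0,0,0,0, -1.7,-0.5,6,0,0,0,0, 0,0,0,0,0,0,0, 0,0,0,0,0,0,0]'
python3 tm.py 0 0 80
python3 - <<'E'
from h import *
from workcell import *
o=[]
for n,(u,v) in (("scene",(205,110)),("top",(330,150))):
    c=capture(n);np.savez(n+"2.npz",**c);o.append(cv2.resize(c["img"][v:v+130,u:u+100,::-1],None,fx=4,fy=4,interpolation=cv2.INTER_CUBIC))
cv2.imwrite("pics/over.png",np.hstack(o))
E
```

```text
time: 10.32
position: [572.0, -191.8, 190.6]
orientation: [-90.1, -27.9, 173.8]
force: [0.3, 0.2, -3.7]
width: 43.5
mount-frame TCP now [ -0.2  -0.6 131.2]
t 10.32 shift [ 0.3 51.2  0.7] rot [ 0.0009  0.0019 -0.002 ] pos [ 572.  -191.8  190.6] F [ 0.3  0.2 -3.7] M [-0.23 -2.07  0.01] w 43.5
```

View pics/over.png

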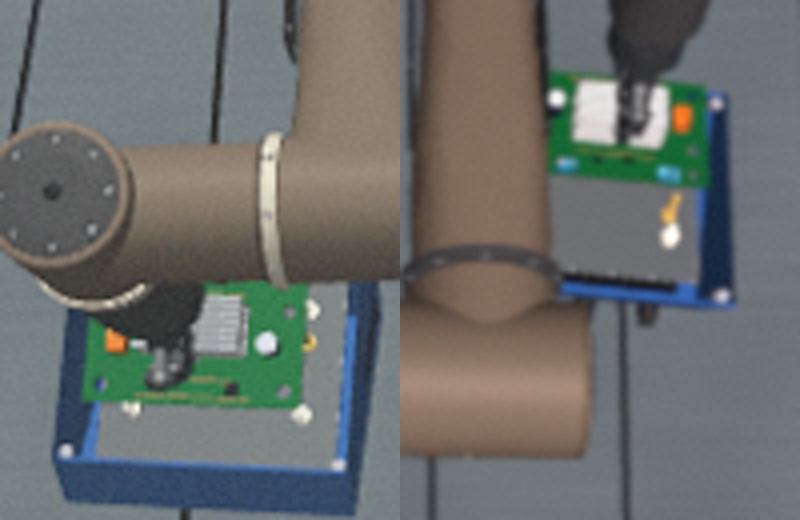

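The picture shows the board held parallel over the desk with its terminals uphill. In the top half the terminals are at (567,164) and (669,174), and in the scene half the front holes are at (100,384) and (285,393). I'll check the held pose against the mount fit.

```bash
cat > held.py <<'E'
from h import *
from scipy.optimize import least_squares
p=np.array([510.5,-185.7,74.8]);M=R.from_euler('ZY',[173.7,-28],degrees=True).as_matrix()
cs={n:dict(np.load(n+"2.npz")) for n in("scene","top")}
obs=[]
def add(n,mask,box,loc,grow=0):
    u0,v0,u1,v1=box;w=mask[v0:v1,u0:u1].astype(float);v,u=np.mgrid[v0:v1,u0:u1]
    if w.sum()<3: print("none",n,loc);return
    uv=np.array([(w*u).sum(),(w*v).sum()])/w.sum();obs.append((n,uv,loc));print(n,loc,uv.round(2),int(w.sum()))
def HSV(n): h=cv2.cvtColor(cs[n]["img"],cv2.COLOR_RGB2HSV).astype(int);return h[...,0],h[...,1],h[...,2]
H,S,V=HSV("top");t=(H>84)&(H<105)&(S>70)&(V>120)
add("top",t,(367,187,376,195),(58.5,52,10));add("top",t,(393,189,402,197),(58.5,-52,10))
ng=~((H>50)&(H<85)&(S>90))
add("top",ng,(400,184,405.__int__(),191),(50,-80,4))
H,S,V=HSV("scene");ng=~((H>50)&(H<85)&(S>90))
add("scene",ng,(228,203,233,210),(-50,80,4));add("scene",ng,(274,205,279,211),(-50,-80,4))
def f(a):
    Q=R.from_rotvec([0,0,a[3]]).as_matrix()
    return np.concatenate([proj(cs[n],p+M@(a[:3]+Q@np.array(l,float)))-uv for n,uv,l in obs])
print("nominal res",f([0,0,119,0]).round(2))
s=least_squares(f,[0,0,119,0]);print("board in mount",s.x[:3].round(1),np.degrees(s.x[3]).round(2),s.fun.round(2))
E
python3 held.py
```

```text
File "held.py", line 14
    add("top",ng,(400,184,405.__int__(),191),(50,-80,4))
                             ^
SyntaxError: invalid decimal literal
```

```bash
sed -i 's/405.__int__()/405/' held.py; python3 held.py
```

```text
top (58.5, 52, 10) [371.31 190.69] 13
top (58.5, -52, 10) [396.7  193.13] 23
none top (50, -80, 4)
scene (-50, 80, 4) [229.89 205.67] 9
scene (-50, -80, 4) [275.5 207.5] 12
nominal res [ 25.64   2.3  -25.15  -2.71  -0.68  -0.29  -0.56   0.13]
board in mount [ -2.    0.4 108.8] 2.69 [ 25.86   2.82 -24.76  -1.18   0.48   1.84   0.47   0.12]
```

```bash
sed -i 's/(58.5,52,10));add/(58.5,-52,10));add/; s/(393,189,402,197),(58.5,-52,10)/(393,189,402,197),(58.5,52,10)/; s/(400,184,405,191),(50,-80,4)/(400,184,406,191),(50,80,4)/' held.py; python3 held.py
```

```text
top (58.5, -52, 10) [371.31 190.69] 13
top (58.5, 52, 10) [396.7  193.13] 23
none top (50, 80, 4)
scene (-50, 80, 4) [229.89 205.67] 9
scene (-50, -80, 4) [275.5 207.5] 12
nominal res [ 0.24 -0.27  0.25 -0.14 -0.68 -0.29 -0.56  0.13]
board in mount [ 1.000e-01 -1.300e+00  1.174e+02] 0.53 [-0.01  0.04 -0.03 -0.03 -0.07  0.    0.04  0.  ]
```

```bash
python3 -m inch '[0.2,8,0.5,0,0,0,0, 0,15,0.5,0,0,0,0, 0,15,0,0,0,0,0, 0,15,0,0,0,0,0, 0,12,0,0,0,0,0, 0,7,0,0,0,0,0, 0,2,0,0,0,0,0, 0,0,0,0,0,0,0]'
python3 tm.py 0 0.5 57
python3 - <<'E'
from h import *
from workcell import *
o=[]
for n,(u,v) in (("scene",(215,145)),("top",(345,160))):
    c=capture(n);np.savez(n+"3.npz",**c);o.append(cv2.resize(c["img"][v:v+85,u:u+80,::-1],None,fx=5,fy=5,interpolation=cv2.INTER_CUBIC))
cv2.imwrite("pics/near.png",np.hstack(o))
E
```

```text
time: 11.42
position: [537.4, -189.8, 125.3]
orientation: [-90.1, -27.9, 173.8]
force: [0.2, 0.2, -3.6]
width: 43.3
mount-frame TCP now [-0.3  1.1 57.4]
t 11.43 shift [ 0.3  0.4 -0.6] rot [ 0.0011  0.001  -0.0022] pos [ 537.4 -189.8  125.3] F [ 0.2  0.2 -3.6] M [-0.23 -2.13  0.02] w 43.3
```

View pics/near.png

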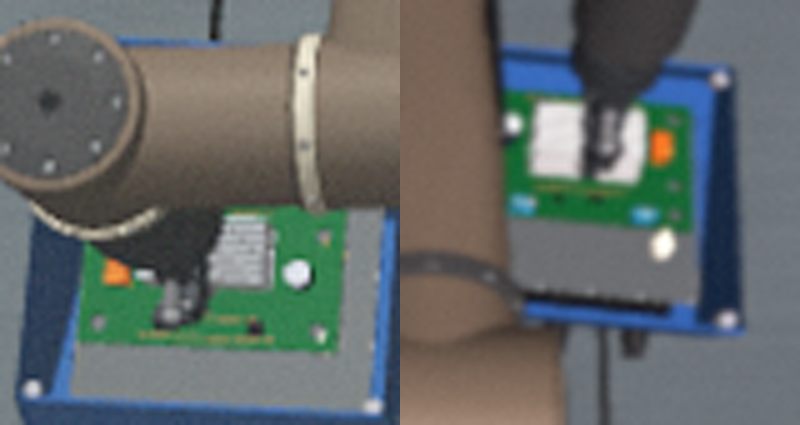

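The scene half shows a standoff through the front-right hole at (320,332), and the board is level with the plate. I'll lower it slowly onto the pins.

```bash
python3 -m inch '[0,4,-0.5,0,0,0,0, 0,4,0,0,0,0,0, 0,3,0,0,0,0,0, 0,2,0,0,0,0,0, 0,2,0,0,0,0,0, 0,0,0,0,0,0,0]'
python3 tm.py 0 0.5 42
python3 -m inch '[0,2,0,0,0,0,0, 0,2,0,0,0,0,0, 0,2,0,0,0,0,0, 0,0,0,0,0,0,0]'
python3 tm.py 0 0.5 36
```

```text
time: 12.28
position: [530.1, -188.5, 111.7]
orientation: [-90.1, -27.9, 173.8]
force: [-0.2, -0.5, -3.5]
width: 43.5
mount-frame TCP now [-0.2  0.6 41.9]
t 12.28 shift [ 0.2 -0.1 -0.1] rot [ 0.0012  0.0009 -0.0014] pos [ 530.1 -188.5  111.7] F [-0.2 -0.5 -3.5] M [-0.26 -2.06  0.01] w 43.5
time: 12.78
position: [527.4, -188.1, 106.4]
orientation: [-90.1, -27.9, 173.8]
force: [0.8, -0.1, -4.4]
width: 43.4
mount-frame TCP now [-0.3  0.6 35.9]
t 12.78 shift [ 0.3 -0.1 -0.1] rot [ 0.0012  0.0009 -0.0017] pos [ 527.4 -188.1  106.4] F [ 0.8 -0.1 -4.4] M [-0.29 -2.47 -0.14] w 43.4
```

```bash
python3 -m inch '[0,2,0,0,0,0,0, 0,2,0,0,0,0,0, 0,0,0,0,0,0,0]'
python3 tm.py 0 0.5 32
python3 - <<'E'
from h import *
from workcell import *
o=[]
for n,(u,v) in (("scene",(225,180)),("top",(360,170))):
    c=capture(n);np.savez(n+"4.npz",**c);o.append(cv2.resize(c["img"][v:v+45,u:u+60,::-1],None,fx=6.6,fy=6.6,interpolation=cv2.INTER_CUBIC))
cv2.imwrite("pics/pins.png",np.hstack(o))
E
```

```text
time: 13.15
position: [525.6, -187.9, 102.8]
orientation: [-90.1, -27.9, 173.8]
force: [1.0, 0.2, -3.9]
width: 43.2
mount-frame TCP now [-0.3  0.6 31.9]
t 13.15 shift [ 0.3 -0.1 -0.1] rot [ 0.0013  0.0009 -0.0017] pos [ 525.6 -187.9  102.8] F [ 1.   0.2 -3.9] M [-0.33 -2.59 -0.1 ] w 43.2
```

View pics/pins.png

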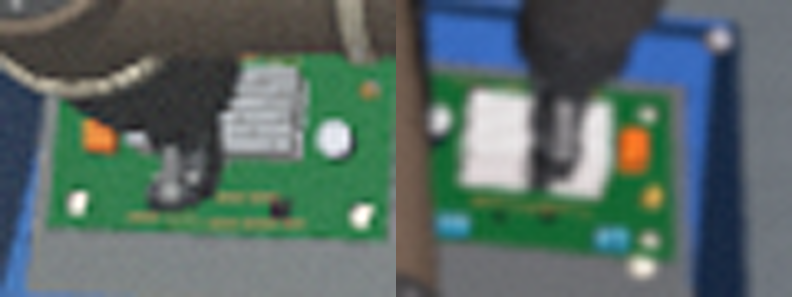

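Brass shows in the guide holes (scene (369,90), top (652,196)) and white heads show in the snap holes, so the board is on the pins. I'll go on down.

```bash
python3 -m inch '[-0.5,2,0,0,0,0,0, 0,2,0,0,0,0,0, 0,2,0,0,0,0,0, 0,0,0,0,0,0,0]'
python3 tm.py 0 0.5 26
python3 -m inch '[0,2,0,0,0,0,0, 0,1,0,0,0,0,0, 0,0,0,0,0,0,0]'
python3 tm.py 0 0.5 22
```

```text
time: 13.75
position: [523.0, -187.6, 97.3]
orientation: [-90.1, -27.9, 173.8]
force: [0.3, 0.1, -3.2]
width: 43.5
mount-frame TCP now [-0.6  0.6 25.8]
t 13.75 shift [ 0.6 -0.2 -0.1] rot [ 0.0012  0.001  -0.0012] pos [ 523.  -187.6   97.3] F [ 0.3  0.1 -3.2] M [-0.22 -2.14  0.01] w 43.5
time: 14.12
position: [522.4, -187.5, 94.8]
orientation: [-90.1, -27.8, 173.8]
force: [2.7, 0.4, -4.3]
width: 43.0
mount-frame TCP now [-1.2  0.5 23.3]
t 14.12 shift [ 1.2  1.3 -0. ] rot [ 0.0012  0.0009 -0.0029] pos [ 522.4 -187.5   94.8] F [ 2.7  0.4 -4.3] M [-0.34 -3.02 -0.16] w 43.0
```

```bash
python3 -m inch '[-0.8,0,0,0,0,0,0, 0,0,0,0,0,0,0]'
python3 tm.py 0 0.5 22
python3 -m inch '[0,1,0,0,0,0,0, 0,1,0,0,0,0,0, 0,0,0,0,0,0,0]'
python3 tm.py 0 0.5 20
```

```text
time: 14.38
position: [522.5, -187.6, 94.5]
orientation: [-90.1, -27.9, 173.8]
force: [0.6, 1.1, -2.6]
width: 43.3
mount-frame TCP now [-1.5  0.6 23.1]
t 14.38 shift [ 1.5  1.1 -0.1] rot [ 0.0011  0.0009 -0.0015] pos [ 522.5 -187.6   94.5] F [ 0.6  1.1 -2.6] M [-0.22 -2.38 -0.13] w 43.3
time: 14.75
position: [522.1, -187.8, 93.3]
orientation: [-90.1, -27.8, 173.8]
force: [4.1, -0.2, 4.6]
width: 43.4
mount-frame TCP now [-1.7  0.8 21.9]
t 14.75 shift [ 1.7  1.9 -0.3] rot [ 0.0006  0.001  -0.0029] pos [ 522.1 -187.8   93.3] F [ 4.1 -0.2  4.6] M [-0.45 -1.89 -0.39] w 43.4
```

Contact with the barbs: about 9 N along the plate normal and almost no side force. I'll press on with a firmer grip.

```bash
python3 -m inch '[0,0,0,0,0,0,0, 0,1,0,0,0,0,0, 0,1,0,0,0,0,0, 0,1,0,0,0,0,0, 0,0,0,0,0,0,0]' 90
python3 tm.py 0 0.5 16
python3 -m inch '[0,1,0,0,0,0,0, 0,1,0,0,0,0,0, 0,1,0,0,0,0,0, 0,0,0,0,0,0,0]'
python3 tm.py 0 0.5 12
```

```text
time: 15.38
position: [521.6, -187.9, 91.6]
orientation: [-90.0, -27.7, 173.8]
force: [6.2, 0.0, 10.5]
width: 43.0
mount-frame TCP now [-2.1  0.9 20.1]
t 15.38 shift [ 2.1  4.1 -0.4] rot [-0.0002  0.0018 -0.0047] pos [ 521.6 -187.9   91.6] F [ 6.2  0.  10.5] M [-0.17 -1.43 -0.13] w 43.0
time: 15.88
position: [517.5, -186.7, 86.3]
orientation: [-90.2, -28.1, 173.8]
force: [0.6, 1.4, -3.1]
width: 42.8
mount-frame TCP now [-0.8  0.2 13.5]
t 15.88 shift [0.8 1.5 0.3] rot [0.0022 0.0009 0.0012] pos [ 517.5 -186.7   86.3] F [ 0.6  1.4 -3.1] M [-0.17 -2.16  0.  ] w 42.8
```

It jumped through: TCP from 20.1 to 13.5, with the force falling back to the weight alone. Press on until it seats.

```bash
python3 -m inch '[0,1,0,0,0,0,0, 0,0,0,0,0,0,0]'
python3 tm.py 0 0 12
python3 -m inch '[0,1,0,0,0,0,0, 0,0,0,0,0,0,0]'
python3 tm.py 0 0 12
```

```text
time: 16.12
position: [517.8, -187.0, 86.0]
orientation: [-90.1, -28.0, 173.8]
force: [0.4, -0.0, -4.0]
width: 43.1
mount-frame TCP now [-1.3  0.5 13.4]
t 16.12 shift [ 1.3  1.4 -0.5] rot [ 0.0014  0.0009 -0.0005] pos [ 517.8 -187.    86. ] F [ 0.4 -0.  -4. ] M [-0.22 -2.13 -0.01] w 43.1
time: 16.38
position: [517.9, -187.0, 85.8]
orientation: [-90.1, -27.9, 173.8]
force: [0.2, 0.6, -0.4]
width: 43.0
mount-frame TCP now [-1.5  0.5 13.2]
t 16.38 shift [ 1.5  1.2 -0.5] rot [ 0.0011  0.001  -0.0016] pos [ 517.9 -187.    85.8] F [ 0.2  0.6 -0.4] M [ 0.03 -1.55 -0.18] w 43.0
```

```bash
python3 -m inch '[0,1,0,0,0,0,0, 0,1,0,0,0,0,0, 0,1,0,0,0,0,0, 0,0,0,0,0,0,0]'
python3 tm.py 0 0 12
python3 -m inch '[0,1,0,0,0,0,0, 0,1,0,0,0,0,0, 0,0,0,0,0,0,0]'
python3 tm.py 0 0 12
```

```text
time: 16.88
position: [517.8, -187.1, 85.7]
orientation: [-90.0, -27.8, 173.8]
force: [4.8, 3.7, 16.3]
width: 43.1
mount-frame TCP now [-1.5  0.6 13.1]
t 16.88 shift [ 1.5  1.1 -0.6] rot [-0.0003  0.0018 -0.0042] pos [ 517.8 -187.1   85.7] F [ 4.8  3.7 16.3] M [ 1.41  0.76 -0.99] w 43.1
time: 17.25
position: [517.9, -187.1, 85.6]
orientation: [-90.0, -27.7, 173.8]
force: [7.8, 5.3, 25.9]
width: 43.1
mount-frame TCP now [-1.5  0.6 13.1]
t 17.25 shift [ 1.5  1.1 -0.6] rot [-0.0012  0.0022 -0.006 ] pos [ 517.9 -187.1   85.6] F [ 7.8  5.3 25.9] M [ 2.24  2.22 -1.56] w 43.1
```

It is firmly seated: 30 N and no further motion. Next I'll unload, release, back out along the plate normal, and check.

```bash
python3 -m inch '[0,-2,0,0,0,0,0, 0,-2,0,0,0,0,0, 0,-0.8,0,0,0,0,0, 0,0,0,0,0,0,0.55, 0,0,0,0,0,0,0.7, 0,0,0,0,0,0,1, 0,0,0,0,0,0,1, 0,0,0,0,0,0,1, 0,0,0,0,0,0,1]'
python3 tm.py 0 0 160
```

```text
time: 18.38
position: [517.8, -187.1, 85.4]
orientation: [-90.1, -27.9, 173.8]
force: [-0.7, -0.0, 0.0]
width: 85.2
mount-frame TCP now [-1.5  0.6 12.8]
t 18.38 shift [   1.3 -147.2   -0.7] rot [ 0.0012  0.001  -0.0016] pos [ 517.8 -187.1   85.4] F [-0.7 -0.   0. ] M [-0.15 -1.46 -0.02] w 85.2
```

```bash
python3 -m inch '[0,-5,0,0,0,0,1, 0,-12,0,0,0,0,1, 0,-25,0,0,0,0,1, 0,-28,0,0,0,0,1, 0,-28,0,0,0,0,1, 0,-28,0,0,0,0,1, 0,-20,0,0,0,0,1, 0,0,-20,0,0,0,1, 0,0,-40,0,0,0,1, 0,0,-45,0,0,0,1, 0,0,-45,0,0,0,1, 0,0,-45,0,0,0,1, 0,0,-45,0,0,0,1, 0,0,-40,0,0,0,1, 0,0,-20,0,0,0,1, 0,0,0,0,0,0,1]'
python3 - <<'E'
from h import *
from workcell import *
p=np.array([510.5,-185.7,74.8]);M=R.from_euler('ZY',[173.7,-28],degrees=True).as_matrix()
o=[]
for n,(u,v) in (("scene",(215,145)),("top",(345,160))):
    c=capture(n);np.savez(n+"5.npz",**c);o.append(cv2.resize(c["img"][v:v+85,u:u+80,::-1],None,fx=5,fy=5,interpolation=cv2.INTER_CUBIC))
    P=(cloud(c)-p)@M;h=cv2.cvtColor(c["img"],cv2.COLOR_RGB2HSV).astype(int)
    g=(h[...,0]>50)&(h[...,0]<85)&(h[...,1]>100)&(abs(P[...,2])<25)&(abs(P[...,0])<75)&(abs(P[...,1])<105)
    G=cv2.erode(g.astype(np.uint8),np.ones((3,3)))>0
    Q=P[G];a=np.linalg.lstsq(np.c_[Q[:,:2],np.ones(len(Q))],Q[:,2],rcond=None)[0]
    pl=(abs(P[...,2]+14)<8)&(abs(P[...,0])<97)&(abs(P[...,1])<110)&~cv2.dilate(g.astype(np.uint8),np.ones((5,5))).astype(bool)&(h[...,1]<60)&((abs(P[...,0])>75)|(abs(P[...,1])>100))
    print(n,len(Q),"slopes mm/100",(a[:2]*100).round(2),"board top z",a[2].round(2),"plate",np.median(P[pl][:,2]),pl.sum())
    for x in(-1,1):
        for y in(-1,1):
            k=G&(abs(P[...,0]-x*50)<17)&(abs(P[...,1]-y*80)<18);print((x,y),np.median(P[k][:,2]).round(2),k.sum(),end=" ")
    print()
cv2.imwrite("pics/after.png",np.hstack(o))
E
```

```text
time: 20.38
position: [618.2, 105.2, 214.7]
orientation: [-90.1, -27.9, 173.9]
force: [0.1, -0.2, 0.0]
width: 85.4
scene 414 slopes mm/100 [-0.53  0.27] board top z 5.88 plate -11.841325839791937 733
(-1, -1) 5.91 19 (-1, 1) 8.24 14 (1, -1) 4.78 9 (1, 1) 2.49 7 
top 127 slopes mm/100 [-1.02 -0.57] board top z 2.89 plate -14.69748353589444 368
(-1, -1) nan 0 (-1, 1) -0.72 1 (1, -1) 5.32 2 (1, 1) 2.36 2
  return _methods._mean(a, axis=axis, dtype=dtype,
  ret = ret.dtype.type(ret / rcount)
```

View pics/after.png

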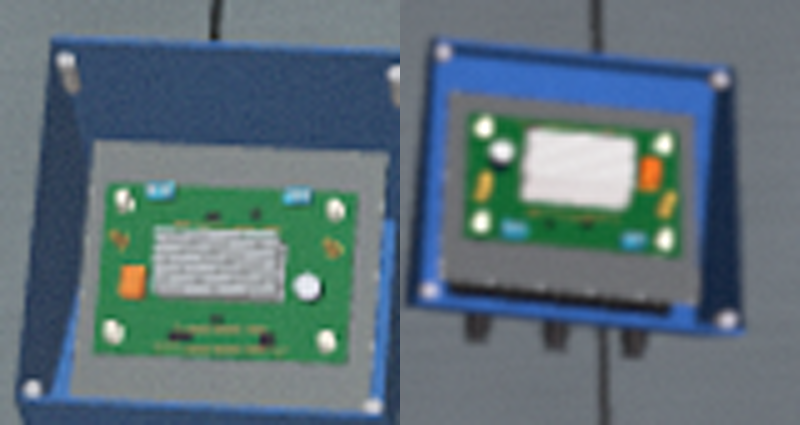

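All four white heads stand through the snap holes, and both pins show in the guide holes with the terminals uphill. I'll average the depth to check each corner.

```bash
python3 - <<'E'
from h import *
from workcell import *
p=np.array([510.5,-185.7,74.8]);M=R.from_euler('ZY',[173.7,-28],degrees=True).as_matrix()
for n in("scene","top"):
    cc=[capture(n) for _ in range(12)];c=dict(cc[0]);Z=np.stack([k["z_map"] for k in cc]).astype(float);print(n,"noise sd",np.median(Z.std(0)).round(2));c["z_map"]=Z.mean(0)
    P=(cloud(c)-p)@M;h=cv2.cvtColor(np.mean([k["img"] for k in cc],0).astype(np.uint8),cv2.COLOR_RGB2HSV).astype(int)
    g=(h[...,0]>50)&(h[...,0]<85)&(h[...,1]>80)&(abs(P[...,2]-3)<8)&(abs(P[...,0])<70)&(abs(P[...,1])<100)
    d=cv2.dilate(g.astype(np.uint8),np.ones((3,3)))>0
    pl=(h[...,1]<60)&~d&(abs(P[...,2]+13)<5)&(abs(P[...,0])<96)&(abs(P[...,1])<109)
    fit=lambda Q:np.linalg.lstsq(np.c_[Q[:,:2],np.ones(len(Q))],Q[:,2],rcond=None)[0]
    a=fit(P[g]);b=fit(P[pl]);e=P[g][:,2]-np.c_[P[g][:,:2],np.ones(g.sum())]@a
    print(g.sum(),pl.sum(),"board",a.round(4),"plate",b.round(4),"resid sd",e.std().round(2))
    for x in(-50,50):
        for y in(-80,80): print((x,y),"underside above shoulder",((a-b)@[x,y,1]-18).round(2))
E
```

```text
scene noise sd 4.86
990 960 board [-4.000e-04  1.700e-03  6.028e+00] plate [ 1.000e-03  2.000e-03 -1.205e+01] resid sd 1.18
(-50, -80) underside above shoulder 0.17
(-50, 80) underside above shoulder 0.12
(50, -80) underside above shoulder 0.03
(50, 80) underside above shoulder -0.01
top noise sd 5.81
438 548 board [-8.0000e-04  5.0000e-04  2.7469e+00] plate [ 1.3000e-03  1.5000e-03 -1.5104e+01] resid sd 1.29
(-50, -80) underside above shoulder 0.04
(-50, 80) underside above shoulder -0.12
(50, -80) underside above shoulder -0.17
(50, 80) underside above shoulder -0.33
```

All four corners are within about 0.3 mm of home in both views, so I'm handing in.

```bash
python3 -c "
from workcell import *
print(state()['time'],job_done())"
```

```text
the job is handed in; nothing more can be done
21.675 None
```

The green drive board is fitted in the control desk and I have handed the job in, at 21.7 s of the 51 s allowed. I gripped it by the heat sink and lowered it, terminals uphill, over both guide pins. At about 14 N it snapped through all the standoffs in one jump. I then pressed it to about 30 N with no further movement, released it and backed out along the plate normal.

**Seating:** Averaged depth from both cameras puts all four corners within about 0.3 mm of home. The last picture shows all four standoff heads and both pins through their holes.

**Disagreements:**
- A first single-frame depth check was too noisy to use: corner readings spread by several millimetres, and the top view had almost no corner pixels. Averaging 12 frames per camera settled it.
- The two cameras disagreed by about 2–3 mm in absolute position.
- The board needed about 1.3 mm of shift downhill from my estimate of the mount's position as it went on.

I did not re-measure the other things on the bench, but I commanded no contact with them.

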